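# Load the bench shaker and latch its guard

## Task

Stand the red-capped bottle upright in the middle of the shaker's round black plate under the head, then pull the red-knobbed hold-open stay towards the front until it snaps over, then push the yellow sliding guard shut until the latch clicks and holds it. Leave the other bottles and things on the table where they stand.

Things in the scene. Friction and masses are not known exactly. Their poses are not given: they have to be found in the camera images.
- red_bottle: the bottle to load: reagent bottle with a red screw cap, 40 mm diameter, 78 mm tall (the straight body up to 58 mm, above it a 34 mm cap), 0.08 to 0.17 kg; origin at the centre of its underside, z up
- shaker: fixed bench shaker; frame: +x into the machine (away from its open front), +y the way the guard closes, z up, origin on the table in the guard's sliding plane x = 0. Rail beam along that plane: y -295 to 215, x -20 to 20, 30 mm high. Grey latch post at the closing end: y 147 to 215, x -22 to 22, 133 mm high (138 with its red button). White column behind the plate from x = 127 mm
- plate (a point): centre of the top of the round black rubber plate (90 mm diameter) 55 mm above the table, at x = 55, y = 78 mm in the shaker's frame
- guard (a joint): slide of the yellow-framed clear guard (210 wide, 30 to 137 above the table, 10 mm thick; a dark latch nose 35 mm ahead of it): 0 open (parked at shaker -y), 0.225 m hard stop; friction 1 N. In the last 23 mm a buffer (to 5 N) pushes an unlatched guard out again; the latch catches at 0.221 and holds it about there. Push: up to 15 N. The stay, while at 0, stops it at about 0.025
- guard_handle (a point): middle of the guard's black handle, an upright round bar of 14 mm diameter spanning z = 60 to 120 mm, its axis 34 mm in front (-x) of the guard's plane, 15 mm from the guard's trailing end; moves with the guard
- stay (a joint): hinge of the hold-open stay, a 105 mm steel rod, 10 mm thick, with a red knob, hinged along shaker y at x -20, y -8, z 36 mm in the shaker's frame: 0 = leaning 15 degrees back (+x) into the guard's path; grows as the knob is pulled to the front (-x); over centre at 0.6 rad, then snaps to the front stop at 1.2. About 3 N at the knob to start; let go too soon it springs back
- stay_knob (a point): centre of the stay's red ball knob, 20 mm diameter; at stay 0 it is at x = 7, z = 137 mm in the shaker's frame; moves with the stay
- latch (a joint): rise of the spring latch bolt on the post (red button on top): 0 = down, rises about 7 mm as the guard's tooth passes under it, and drops to 0 behind the tooth when it has caught
- green_bottle: bystander: bottle with a white cap and green band, 43 mm diameter, 86 mm tall; origin under its centre
- yellow_jar: bystander: jar with a yellow cap, 52 mm diameter, 66 mm tall; origin under its centre
- mortar_bowl: bystander: white porcelain mortar, 94 mm diameter, 55 mm tall; origin under its centre
- tape_roll: bystander: roll of brown tape lying flat, 93 mm diameter, 48 mm tall; origin under its centre
- beaker: bystander: glass beaker with beige contents, 73 to 79 mm wide, 85 mm tall; origin under its centre
- petri: bystander: pink petri dish lying flat, 90 mm diameter, 15 mm tall; origin under its centre
- head_edge (a point): middle of the lower front edge of the white overhanging head, which spans x 15 to 180, y -15 to 175, z 287 to 347 mm in the shaker's frame. It bars the plate and the back of the stay to an upright tool: come in from the front with the tool leaning 35 to 45 degrees, tips forward. The space over the plate is open at both sides but for post, stay and guard
There are look-alikes about, which are no part of the job. Leave any orange look-alike of the red_bottle alone.

How it is judged:
By the outcome, as a careful person would: the job done as asked, in the order asked, and still so for the second after the job is handed in, with the robot touching nothing.
It also fails if it takes over 72 s, if anything falls off the work surface, if the arm or the gripper's body presses on something with over 40 N, if the wrist force passes 120 N, or if a joint passes its speed limit or range.

## Robot

A 6-joint arm with a two-finger parallel gripper is mounted at the origin on a cart in front of the work surface, level with it; the furniture and walls round the work are solid. World frame = base frame: x ahead of the robot, y to its left, z up, the work surface at z = 0. Lengths are in m, angles in degrees, forces in N, time in s.
With the tool pointing down it reaches from about 0.25 to 0.725 m from the base axis. Payload 9.7 kg.
Tool frame: the origin (TCP) lies between the finger pads; the fingertips stand 19 mm ahead of it and the grasp point (between the pads) is the TCP; z points along the fingers, y is the line along which they close (so a half turn about z gives the same grasp; the last joint's range is limited). The gripper opens to 85 mm and grips with 20 to 120 N. Pads are 22 mm wide; open, the fingers measure 114 mm over their backs; the gripper's body (76 mm by 85 mm) begins 54 mm behind the grasp point. The pads swing forward as they close: fully open they stand 13 mm farther back than shut.
Start: joints at [-68.468, 4.979, 10.078, 95.1, 0, 90], TCP at [0.202, -0.512, 0.25] pointing down, gripper open.
Joint ranges: [-179.16, 179.16], [-48.56, 103.87], [-65.8, 70.77], [-126.05, 130.52], [-82.76, 87.17], [-180, 180]. Speed limits (degrees/s): [127.2, 127.2, 147.25, 180, 180, 180].

## Interface

Orientations are given as [roll, pitch, yaw] about the fixed x, y, z axes, in that order (R = Rz(yaw) Ry(pitch) Rx(roll)).
In Python, from workcell import telemetry, camera, calibration, workorder gives the robot as it stands.
- The arm moves only by the tool play_rows, never from a script. Its argument "increments" is a list of rows, each a list of 3 entries, a list of its own where there are three numbers: the shift along the tool's x, y, z in mm, then the turn, a rotation vector about the tool's x, y, z in degrees, then the closure, from 0 (fully open) to 1 (shut). In form: [[[x, y, z], [ax, ay, az], jaw], ...]. A call has 1 to 20 rows; each row is the pose to reach, as a shift and turn from the pose commanded when the call began, along the tool's axes at that moment; what a row does not reach only later rows make up. A row lasts 1/10 s, in which the tool goes at most 50 mm and 8.59 degrees, less where a joint would pass 70% of its speed; a pose out of reach is approached as far as the arm can. A call with a gripper value outside its range is refused whole. The fingers move at their own pace and stop on an object; "grip_force" is the grip in N (left out, the last holds). Time passes only in rows, so rows that repeat a pose let the fingers close. It gives the time, the measured TCP pose, the force, the opening and the grip force at its end, in the units of the state.
- telemetry.get_obs(): the state, without advancing time (a new reading comes with each control period).
- camera(name): name is "scene" or "top"; returns (picture, depth): 480x640x3 uint8, red, green, blue; 480x640 float32, m along the optical axis (not along the pixel's ray), 0 where there is no reading.
- calibration(name): a dict with "vertical_fov" (degrees; the focal length in pixels is half the picture's height over the tangent of half this angle, whatever the lens; pixels are square), "cx", "cy" (the principal point, pixels), "k1" (the pictures are not rectified: a ray, as slopes to the right and down, at radius r is drawn at 1 + k1 r^2 times it, then the intrinsics apply), "rvec" (rotation vector, rad) and "tvec" (3), from world to camera coordinates, as OpenCV has them. Camera axes: x right, y down, z forward; pixel columns grow to the right and rows downward; lengths in m; the calibration is good to about 2 mm. A picture is of the moment at which its call begins. calibration takes no time and is no camera call.
- workorder.job_done(): hands the job in; it is judged then, once.
The state is a dict: "time": time; "q": joint angles; "qd": joint speeds; "joint_efforts": joint torques, N m; "ee_pos": TCP position; "tcp_rot": TCP orientation; "wrist_force": force on the tool from outside, world axes, zero at the start; "torque": the same for the moment, N m; "opening": finger opening in m; "grasp_force": force on a finger pad.
Only numpy, scipy, OpenCV 4.12 (cv2) and the standard library are available. Lean on these libraries where they do the work, as an engineer would, in place of code of your own. Each camera call takes 0.05 s, during which the arm holds its last target. There are 200 camera calls.

## Working session

There is one attempt and no reset: what is moved stays moved. The work goes in short steps, Python scripts to look and compute and a tool call to move; the robot and the scene stay as the last step left them, time stands still between calls to the robot, and variables do not carry over. Pictures are saved under pics/ and viewed, at most 12 in all, crops included, and the job is handed in when it is done.

Besides the shell and the picture viewer there is one more tool, called as a command line: name --argument value ..., lists and objects as JSON in quotes. play_rows: Moves the arm, as the interface text tells. Its arguments: {"type":"object","properties":{"increments":{"type":"array"},"grip_force":{"type":"number"}},"required":["increments"]}

```bash
ls; mkdir -p pics
cat > h.py <<'E'
import numpy as np, cv2
from workcell import telemetry, camera, calibration, workorder
from scipy.spatial.transform import Rotation as R
def cal(n):
    c=calibration(n); f=240/np.tan(np.radians(c["vertical_fov"])/2)
    M=R.from_rotvec(np.ravel(c["rvec"])).as_matrix(); return c,f,M,np.ravel(c["tvec"])
def ray(n,u,v):
    c,f,M,t=cal(n); d=np.array([(u-c["cx"])/f,(v-c["cy"])/f]); s=d.copy()
    for _ in range(20): s=d/(1+c["k1"]*(s@s))
    return -M.T@t, M.T@np.array([s[0],s[1],1.])
def onz(n,u,v,z):
    o,d=ray(n,u,v); return o+d*(z-o[2])/d[2]
def atd(n,u,v,dep):
    o,d=ray(n,u,v); return o+d*dep
def proj(n,p):
    c,f,M,t=cal(n); q=M@np.asarray(p)+t; s=q[:2]/q[2]; s=s*(1+c["k1"]*(s@s)); return np.array([c["cx"]+f*s[0],c["cy"]+f*s[1]])
def snap(n,fn):
    p,d=camera(n); cv2.imwrite("pics/"+fn+".png",p[:,:,::-1]); np.save("pics/"+fn+".npy",d); return p,d
E
python3 - <<'E'
from h import *
for n in("scene","top"):
    snap(n,n+"0"); print(calibration(n))
print(telemetry.get_obs())
E
```

```text
pics
{'vertical_fov': 46.926655593538676, 'cx': 323.0877810516547, 'cy': 254.2923484956732, 'k1': -0.07843679519747644, 'rvec': array([ 1.09077944, -2.17947908,  1.17958775]), 'tvec': array([0.26728664, 0.40744395, 1.14780684])}
{'vertical_fov': 54.46697144348147, 'cx': 319.85180287690224, 'cy': 238.10514248845124, 'k1': 0.0230242597874703, 'rvec': array([ 2.14721371, -2.15604605,  0.15088865]), 'tvec': array([-0.06832962,  0.55565381,  1.38640726])}
{'time': 0.1, 'q': array([-6.84694075e+01,  5.00778286e+00,  1.00381845e+01,  9.50998172e+01,
        1.53502347e-03,  8.99998334e+01]), 'qd': array([-0.05679967, -0.11090698,  0.05899776,  0.03951827,  0.15075993,
        0.05907459]), 'joint_efforts': array([ 4.93402695e-04, -5.21562874e+01,  4.65650225e+01,  1.62182125e-02,
        6.30840404e-06,  6.23927065e-06]), 'ee_pos': array([ 0.20178586, -0.51144281,  0.2496483 ]), 'tcp_rot': array([-1.79930584e+02, -1.53522413e-03,  2.15307572e+01]), 'wrist_force': array([0.58522722, 0.2773855 , 0.94347351]), 'torque': array([-0.01424   ,  0.02270782, -0.00665614]), 'grasp_force': 0.0, 'opening': 0.08539368076247207}
```

View pics/scene0.png

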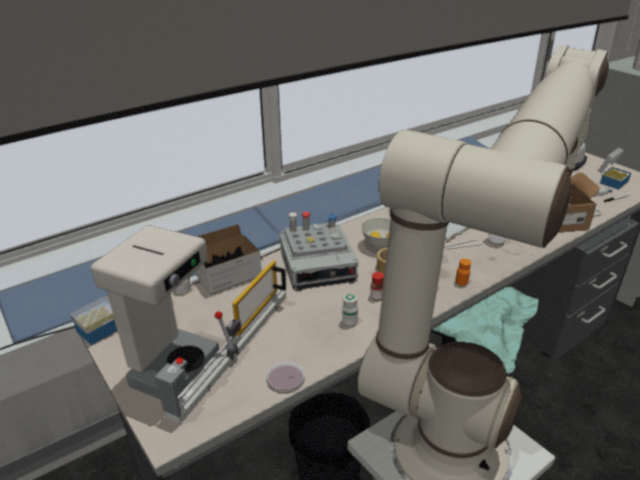

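View pics/top0.png

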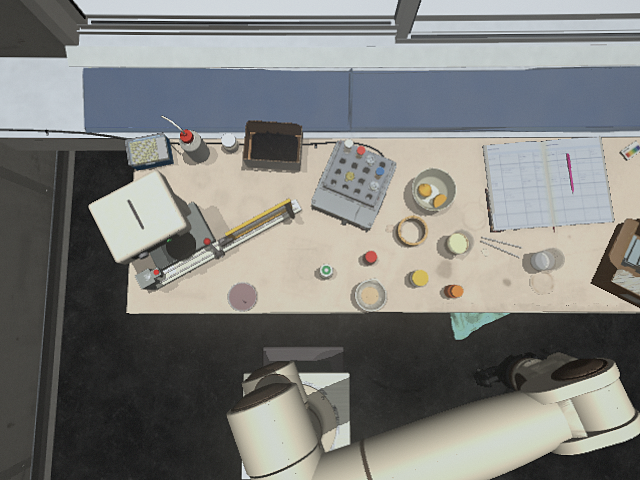

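The scene view shows the shaker at left (red knob ~(219,315), button ~(180,362), guard ~(255,300)), the red bottle at ~(377,283) and an orange look-alike at ~(463,270). In the top view the red cap is at ~(370,257), the knob at ~(207,241), the button at ~(155,271), and the rail runs from (145,285) to (298,205).

Run:
```python
from h import *
for n in("scene","top"):
    im=cv2.imread(f"pics/{n}0.png"); d=np.load(f"pics/{n}0.npy"); hsv=cv2.cvtColor(im,cv2.COLOR_BGR2HSV)
    for nm,m in (("red",(cv2.inRange(hsv,(0,140,90),(5,255,255))|cv2.inRange(hsv,(172,140,90),(180,255,255)))),("yel",cv2.inRange(hsv,(18,150,120),(28,255,255))),("orange",cv2.inRange(hsv,(6,180,120),(16,255,255)))):
        k,l,s,c=cv2.connectedComponentsWithStats(m)
        for i in range(1,k):
            if s[i,4]<12: continue
            u,v=c[i]; dd=d[l==i]; dd=dd[dd>0]; p=atd(n,u,v,np.median(dd)) if len(dd) else None
            print(n,nm,c[i].round(1),s[i],"dep",None if p is None else p.round(3),"z.078",onz(n,u,v,.078).round(3),"z.137",onz(n,u,v,.137).round(3))
im=cv2.imread("pics/top0.png")[160:320,80:400]; a=cv2.resize(im,None,fx=2.5,fy=2.5,interpolation=cv2.INTER_CUBIC)
cv2.imwrite("pics/c1.png",a)
im=cv2.imread("pics/scene0.png")[220:420,80:340]; cv2.imwrite("pics/c2.png",cv2.resize(im,None,fx=3,fy=3,interpolation=cv2.INTER_CUBIC)[:600,:780])
```

```text
scene red [305.7 214.5] [303 213   7   5  24] dep [ 0.788 -0.189  0.148] z.078 [ 0.893 -0.261  0.078] z.137 [ 0.805 -0.2    0.137]
scene red [377.6 277.3] [373 272  11  13 104] dep [ 0.485 -0.219  0.071] z.078 [ 0.479 -0.213  0.078] z.137 [ 0.418 -0.155  0.137]
scene red [218.1 314.7] [215 312   7   7  34] dep [0.526 0.25  0.141] z.078 [0.599 0.219 0.078] z.137 [0.53  0.248 0.137]
scene red [179.1 360.1] [176 358   7   6  34] dep [0.445 0.388 0.135] z.078 [0.505 0.369 0.078] z.137 [0.443 0.388 0.137]
scene yel [375.1 234. ] [371 232   9   5  29] dep [ 0.696 -0.396  0.047] z.078 [ 0.659 -0.362  0.078] z.137 [ 0.586 -0.294  0.137]
scene yel [253.  282.9] [233 261  42  44 183] dep [0.595 0.114 0.134] z.078 [0.664 0.077 0.078] z.137 [0.591 0.116 0.137]
scene yel [254.9 312.8] [242 296  28  33  58] dep [0.587 0.12  0.044] z.078 [0.549 0.14  0.078] z.137 [0.484 0.174 0.137]
scene orange [463.6 270.6] [458 259  12  26 182] dep [ 0.381 -0.464  0.049] z.078 [ 0.356 -0.429  0.078] z.137 [ 0.303 -0.357  0.137]
top red [185.7 135.8] [180 130  12  12 106] dep [0.835 0.313 0.163] z.078 [0.866 0.33
[... 330 characters left out ...]
p [ 0.495 -0.221  0.074] z.078 [ 0.495 -0.221  0.078] z.137 [ 0.489 -0.214  0.137]
top red [155.9 271.8] [154 270   5   5  21] dep [0.448 0.39  0.136] z.078 [0.452 0.41  0.078] z.137 [0.448 0.39  0.137]
top yel [428.7 189.6] [426 185   5  11  17] dep [ 0.704 -0.407  0.045] z.078 [ 0.696 -0.399  0.078] z.137 [ 0.682 -0.384  0.137]
top yel [439.3 199.8] [435 195  11  12  32] dep [ 0.674 -0.441  0.034] z.078 [ 0.665 -0.429  0.078] z.137 [ 0.651 -0.414  0.137]
top yel [248.1 221.5] [245 220   6   4  12] dep [0.591 0.134 0.135] z.078 [0.601 0.143 0.078] z.137 [0.59  0.134 0.137]
top yel [235.9 228.2] [232 226   8   5  15] dep [0.571 0.169 0.136] z.078 [0.581 0.179 0.078] z.137 [0.571 0.168 0.137]
```

View pics/c1.png

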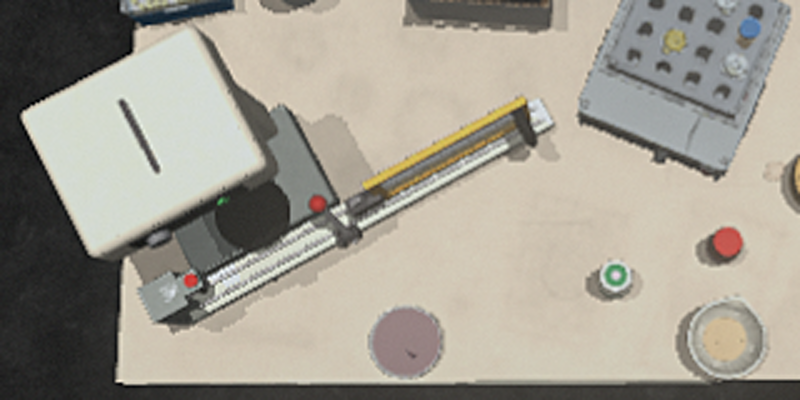

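View pics/c2.png

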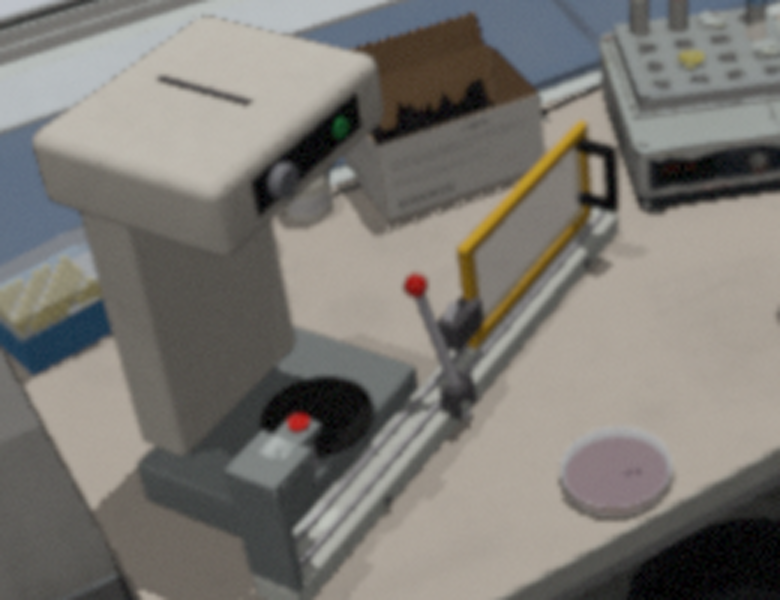

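The crops show the guard parked at the right, its latch nose near the stay, and its handle at the far (trailing) end. The stay leans back beside the plate, at crop (415,285) in the scene view. The plate is partly under the head. Next I'll fit the shaker frame.

Run:
```python
from h import *
vv,uu=np.mgrid[0:480,0:640]
def cloud(n):
    im=cv2.imread(f"pics/{n}0.png"); d=np.load(f"pics/{n}0.npy"); c,f,M,t=cal(n)
    K=np.array([[f,0,c["cx"]],[0,f,c["cy"]],[0,0,1]])
    x=(uu-c["cx"])/f; y=(vv-c["cy"])/f; sx,sy=x.copy(),y.copy()
    for _ in range(20):
        g=1+c["k1"]*(sx**2+sy**2); sx,sy=x/g,y/g
    P=np.stack([sx,sy,np.ones_like(sx)],-1)*d[...,None]
    return im,d,(P-t)@M
for n in("top","scene"):
    im,d,P=cloud(n); hsv=cv2.cvtColor(im,cv2.COLOR_BGR2HSV); Z=P[...,2]; ok=d>0
    w=ok&(abs(P[...,0]-.6)<.3)&(P[...,1]>-.05)&(P[...,1]<.6)
    print(n,"table z",np.median(Z[w&(abs(Z)<.02)]))
    # head top
    m=w&(abs(Z-.347)<.012); q=P[m][:,:2].astype(np.float32); r=cv2.minAreaRect(q); print("head",m.sum(),r, "medz",np.median(Z[m]))
    m=w&(cv2.inRange(hsv,(18,100,90),(30,255,255))>0)&(Z>.125)&(Z<.15); q=P[m][:,:2].astype(np.float32)
    if len(q)>5:
        vx,vy,x0,y0=cv2.fitLine(q,cv2.DIST_HUBER,0,.01,.01).ravel(); s=(q-[x0,y0])@[vx,vy]
        print("guard top",len(q),"dir",np.degrees(np.arctan2(-vx,vy)),(x0,y0),"ends",[x0+vx*s.min(),y0+vy*s.min()],[x0+vx*s.max(),y0+vy*s.max()])
    m=w&(hsv[...,2]<55)&(abs(Z-.055)<.008)&(P[...,1]>.25); q=P[m][:,:2]
    if m.sum()>5:print("plate",m.sum(),cv2.minEnclosingCircle(q.astype(np.float32)),q.mean(0))
    m=w&(Z>.12)&(Z<.137)&(P[...,1]>.33)&(P[...,0]<.52); q=P[m][:,:2].astype(np.float32); print("post",m.sum(),cv2.minAreaRect(q) if len(q)>3 else 0)
    m=w&(hsv[...,2]<75)&(hsv[...,1]<120)&(Z>.055)&(Z<.128)&(P[...,1]<.08)&(P[...,1]>-.05); q=P[m]; print("handle",m.sum(),np.median(q,0) if len(q) else 0, q.min(0) if len(q) else 0,q.max(0) if len(q) else 0)
    m=ok&(abs(P[...,0]-.5)<.3)&(P[...,1]>-.6)&(P[...,1]<.6)&(Z>.01)&(Z<.4)
    # bystanders near bottle
for u,v,z,nm in((326,271,.086,"green"),(420,278,.066,"yjar"),(370,295,.085,"beaker"),(242,296,.015,"petri"),(411,232,.048,"tape"),(434,190,.055,"mortar"),(454,292,.078,"orange"),(457,245,.05,"whitecap")): print(nm,onz("top",u,v,z).round(3))
```

```text
top table z -0.00143674452547901
head 5382 ((0.5671003460884094, 0.36764758825302124), (0.17255395650863647, 0.1906244456768036), 28.9908390045166) medz 0.3454847830008781
guard top 245 dir -151.09828 (np.float32(0.60334736), np.float32(0.10950708)) ends [np.float32(0.55380577), np.float32(0.19924518)] [np.float32(0.65444446), np.float32(0.016951367)]
plate 497 ((0.48823124170303345, 0.37352752685546875), 0.0957762822508812) [0.53032086 0.34822952]
post 317 ((0.43606460094451904, 0.41090628504753113), (0.044387005269527435, 0.06809128075838089), 30.47560691833496)
handle 405 [0.85410972 0.02926967 0.06809306] [ 0.61082838 -0.04713524  0.05504092] [0.89990844 0.07993979 0.12781421]
scene table z -0.0015064703006991147
head 3982 ((0.5644892454147339, 0.36870086193084717), (0.16775530576705933, 0.19303782284259796), 28.535858154296875) medz 0.34497848577177853
guard top 264 dir -150.8996 (np.float32(0.6021546), np.float32(0.0973592)) ends [np.float32(0.54705596), np.float32(0.1963503)] [np.float32(0.6493797), np.float32(0.012513883)]
plate 581 ((0.5295416116714478, 0.34769096970558167), 0.04780061915516853) [0.53016736 0.34027253]
post 507 ((0.4293753504753113, 0.40988850593566895), (0.04588751122355461, 0.07169783115386963), 22.453773498535156)
handle 453 [0.8523684  0.01681036 0.08543428] [ 0.60378555 -0.0233072   0.05503145] [0.89778424 0.07992407 0.12797417]
green [ 0.452 -0.088  0.086]
yjar [ 0.431 -0.366  0.066]
beaker [ 0.382 -0.215  0.085]
petri [0.381 0.167 0.015]
tape [ 0.572 -0.348  0.048]
mortar [ 0.7   -0.42   0.055]
orange [ 0.39  -0.461  0.078]
whitecap [ 0.531 -0.485  0.05 ]
```

```bash
cat >> h.py <<'E'
YS=29.0; O=np.array([.522,.252,0]); RS=R.from_euler('z',YS,degrees=True)
sh=lambda x,y,z: O+RS.apply(np.array([x,y,z])/1000)
def tool(lean,psi):
    L,p=np.radians([lean,psi]); z=np.array([np.sin(L)*np.cos(p),np.sin(L)*np.sin(p),-np.cos(L)]); y=np.array([np.sin(p),-np.cos(p),0])
    return R.from_matrix(np.stack([np.cross(y,z),y,z],1))
def to(pos,lean,psi,frm=None):
    o=telemetry.get_obs()
    p,T=(o["ee_pos"],R.from_euler('xyz',o["tcp_rot"],degrees=True)) if frm is None else (np.array(frm[0]),tool(*frm[1:]))
    T2=tool(lean,psi); a=(T.inv().apply(np.array(pos)-p)*1000).round(1); b=(T.inv()*T2).as_rotvec(degrees=True).round(2)
    print("to",np.round(pos,4),"shift",a.tolist(),"|",np.linalg.norm(a).round(),"turn",b.tolist(),"|",np.linalg.norm(b).round(1))
def st():
    o=telemetry.get_obs(); print({k:np.round(o[k],4).tolist() for k in("time","q","ee_pos","tcp_rot","wrist_force","opening","grasp_force")})
B=np.array([.492,-.221,.045])
E
python3 - <<'E'
from h import *
p=B-tool(40,-65).as_matrix()[:,2]*.268
to(p,40,-65); print(p, sh(55,78,55), sh(-34,-257,90))
E
```

```text
to [ 0.4192 -0.0649  0.2503] shift [366.1, -335.6, -0.2] | 497.0 turn [-30.16, 32.03, 82.69] | 93.7
[ 0.41919679 -0.064873    0.25029991] [0.53228893 0.34688487 0.055     ] [0.616859   0.01073921 0.09      ]
```

play_rows --increments '[[[366,-335.5,0],[-30.16,32.03,82.69],0.2],[[366,-335.5,0],[-30.16,32.03,82.69],0.2],[[366,-335.5,0],[-30.16,32.03,82.69],0.2],[[366,-335.5,0],[-30.16,32.03,82.69],0.2],[[366,-335.5,0],[-30.16,32.03,82.69],0.2],[[366,-335.5,0],[-30.16,32.03,82.69],0.2],[[366,-335.5,0],[-30.16,32.03,82.69],0.2],[[366,-335.5,0],[-30.16,32.03,82.69],0.2],[[366,-335.5,0],[-30.16,32.03,82.69],0.2],[[366,-335.5,0],[-30.16,32.03,82.69],0.2],[[366,-335.5,0],[-30.16,32.03,82.69],0.2],[[366,-335.5,0],[-30.16,32.03,82.69],0.2],[[366,-335.5,0],[-30.16,32.03,82.69],0.2],[[366,-335.5,0],[-30.16,32.03,82.69],0.2],[[366,-335.5,0],[-30.16,32.03,82.69],0.2],[[366,-335.5,0],[-30.16,32.03,82.69],0.2]]'

```text
time: 1.7
ee_pos: [0.2115, -0.3765, 0.2838]
tcp_rot: [179.9, -38.3, -60.6]
wrist_force: [0.6, 0.2, 0.0]
opening: 0.0686
grasp_force: 0.0
```

Run:
```python
from h import *
st(); to(B,40,-65)
# recheck bottle now unobstructed
p,d=snap("top","top1"); hsv=cv2.cvtColor(p,cv2.COLOR_RGB2HSV)
m=cv2.inRange(hsv,(0,140,90),(5,255,255))|cv2.inRange(hsv,(172,140,90),(180,255,255))
k,l,s,c=cv2.connectedComponentsWithStats(m)
for i in range(1,k):
    if s[i,4]>50: print(c[i],s[i],onz("top",*c[i],.078))
```

```text
{'time': 1.7, 'q': [-60.6298, -48.5161, -33.6956, 66.5346, -0.0729, 179.9425], 'ee_pos': [0.2115, -0.3765, 0.2838], 'tcp_rot': [179.8817, -38.2858, -60.5565], 'wrist_force': [0.6033, 0.1773, 0.0144], 'opening': 0.0686, 'grasp_force': 0.0}
to [ 0.492 -0.221  0.045] shift [-146.0, -321.1, 188.3] | 400.0 turn [-2.69, 1.71, 3.45] | 4.7
[185.71028037 135.70093458] [180 130  12  12 107] [0.86680925 0.3373276  0.078     ]
[370.8021978  256.36263736] [366 251  11  11  91] [ 0.49486471 -0.22071315  0.078     ]
```

```bash
sed -i 's/y=np.array(\[np.sin(p),-np.cos(p),0\])/y=np.array([-np.sin(p),np.cos(p),0])/' h.py
python3 - <<'E'
from h import *
p=B+[.002,0,0]-tool(40,-65).as_matrix()[:,2]*.2
to(p,40,-65); T=R.from_euler('xyz',telemetry.get_obs()["tcp_rot"],degrees=True)
print(((T.inv()*tool(40,-65))*R.from_rotvec([0,0,90],degrees=True)).as_rotvec(degrees=True))
E
```

```text
to [ 0.4397 -0.1045  0.1982] shift [-152.5, -333.6, -11.5] | 367.0 turn [-2.48, -3.89, -176.63] | 176.7
[ -3.2197783   -0.71308095 -86.67097504]
```

play_rows --increments '[[[-40,-80,0],[-3.2,-0.7,-86.7],0.2],[[-40,-80,0],[-3.2,-0.7,-86.7],0.2],[[-80,-160,0],[-3.2,-0.7,-86.7],0.2],[[-80,-160,0],[-3.2,-0.7,-86.7],0.2],[[-110,-230,-5],[-3.2,-0.7,-86.7],0.2],[[-110,-230,-5],[-3.2,-0.7,-86.7],0.2],[[-130,-280,-8],[-3.2,-0.7,-86.7],0.2],[[-152.5,-333.5,-11.5],[-3.2,-0.7,-86.7],0.2],[[-152.5,-333.5,-11.5],[-3.2,-0.7,-86.7],0.2],[[-152.5,-333.5,-11.5],[-2.5,-3.9,-176.6],0.2],[[-152.5,-333.5,-11.5],[-2.5,-3.9,-176.6],0.2],[[-152.5,-333.5,-11.5],[-2.5,-3.9,-176.6],0.2],[[-152.5,-333.5,-11.5],[-2.5,-3.9,-176.6],0.2],[[-152.5,-333.5,-11.5],[-2.5,-3.9,-176.6],0.2],[[-152.5,-333.5,-11.5],[-2.5,-3.9,-176.6],0.2],[[-152.5,-333.5,-11.5],[-2.5,-3.9,-176.6],0.2],[[-152.5,-333.5,-11.5],[-2.5,-3.9,-176.6],0.2],[[-152.5,-333.5,-11.5],[-2.5,-3.9,-176.6],0.2],[[-152.5,-333.5,-11.5],[-2.5,-3.9,-176.6],0.2],[[-152.5,-333.5,-11.5],[-2.5,-3.9,-176.6],0.2]]'

```text
time: 3.75
ee_pos: [0.4399, -0.1009, 0.1976]
tcp_rot: [172.7, 39.3, 103.8]
wrist_force: [-0.3, 0.1, -0.2]
opening: 0.069
grasp_force: 0.0
```

Run:
```python
from h import *
st(); b=B+[.002,0,0]; to(b-tool(40,-65).as_matrix()[:,2]*.2,40,-65); to(b,40,-65)
```

```text
{'time': 3.75, 'q': [8.2331, -25.8994, -29.4254, 72.7049, -37.7539, 77.0555], 'ee_pos': [0.4399, -0.1009, 0.1976], 'tcp_rot': [172.6725, 39.2629, 103.8326], 'wrist_force': [-0.2961, 0.0597, -0.2047], 'opening': 0.069, 'grasp_force': 0.0}
to [ 0.4397 -0.1045  0.1982] shift [-3.0, -1.3, 1.5] | 4.0 turn [0.19, -0.18, -8.62] | 8.6
to [ 0.494 -0.221  0.045] shift [-3.7, -1.9, 201.5] | 202.0 turn [0.19, -0.18, -8.62] | 8.6
```

play_rows --increments '[[[-3,-1.5,1.5],[0.2,-0.2,-8.6],0.2],[[-3,-1.5,1.5],[0.2,-0.2,-8.6],0.2],[[-3,-1.5,30],[0.2,-0.2,-8.6],0.2],[[-3,-1.5,60],[0.2,-0.2,-8.6],0.2],[[-3.5,-2,90],[0.2,-0.2,-8.6],0.2],[[-3.5,-2,120],[0.2,-0.2,-8.6],0.2],[[-3.5,-2,145],[0.2,-0.2,-8.6],0.2],[[-3.5,-2,165],[0.2,-0.2,-8.6],0.2],[[-3.5,-2,180],[0.2,-0.2,-8.6],0.2],[[-3.5,-2,192],[0.2,-0.2,-8.6],0.2],[[-3.5,-2,201],[0.2,-0.2,-8.6],0.2],[[-3.5,-2,201],[0.2,-0.2,-8.6],0.2]]'

```text
time: 4.95
ee_pos: [0.4934, -0.221, 0.0445]
tcp_rot: [179.6, 40.0, 114.3]
wrist_force: [-0.5, -0.0, -0.2]
opening: 0.068
grasp_force: 0.0
```

Run:
```python
from h import *
st(); to(B+[.002,0,0],40,-65)
p,d=snap("scene","s2"); cv2.imwrite("pics/c3.png",cv2.resize(p[220:360,290:470,::-1],None,fx=4,fy=4,interpolation=cv2.INTER_CUBIC))
```

```text
{'time': 4.95, 'q': [-8.8912, -16.7396, -41.3417, 40.4226, -32.2759, 49.3445], 'ee_pos': [0.4934, -0.221, 0.0445], 'tcp_rot': [179.6301, 39.9646, 114.2965], 'wrist_force': [-0.5222, -0.0379, -0.2426], 'opening': 0.068, 'grasp_force': 0.0}
to [ 0.494 -0.221  0.045] shift [-0.6, 0.5, -0.2] | 1.0 turn [-0.08, -0.03, -0.54] | 0.5
```

View pics/c3.png

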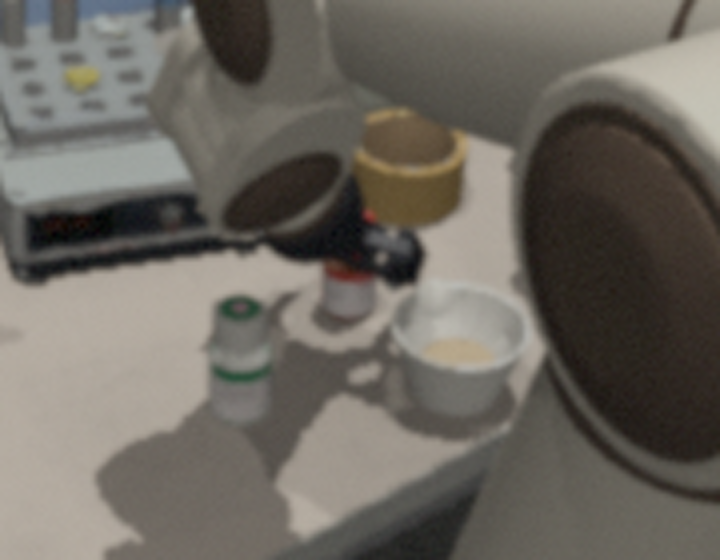

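The fingers straddle the red-capped bottle (crop (350,280)). The beaker, green bottle and tape are untouched. Now I'll close.

play_rows --increments '[[[0,0,0],[0,0,0],0.7],[[0,0,0],[0,0,0],0.7],[[0,0,0],[0,0,0],0.7],[[0,0,0],[0,0,0],0.7],[[0,0,0],[0,0,0],0.7],[[0,0,0],[0,0,0],0.7],[[0,0,0],[0,0,0],0.7],[[0,0,0],[0,0,0],0.7]]' --grip_force 45

```text
time: 5.8
ee_pos: [0.4944, -0.2209, 0.0466]
tcp_rot: [179.6, 40.1, 114.4]
wrist_force: [-2.6, 1.7, 6.9]
opening: 0.0374
grasp_force: 45.4
```

Run:
```python
from h import *
st(); o=telemetry.get_obs()["ee_pos"]; to(o+[0,0,.18],40,-65)
```

```text
{'time': 5.8, 'q': [-8.8518, -16.8577, -41.2492, 40.4515, -32.3148, 49.2117], 'ee_pos': [0.4944, -0.2209, 0.0466], 'tcp_rot': [179.5684, 40.0946, 114.3814], 'wrist_force': [-2.6016, 1.7074, 6.8683], 'opening': 0.0374, 'grasp_force': 45.4488}
to [ 0.4944 -0.2209  0.2266] shift [-115.9, 1.0, -137.7] | 180.0 turn [0.03, 0.1, -0.47] | 0.5
```

play_rows --increments '[[[-6,0,-8],[0,0,0],0.7],[[-20,0,-24],[0,0,0],0.7],[[-40,0,-48],[0,0,0],0.7],[[-60,0,-72],[0,0,0],0.7],[[-80,0,-96],[0,0,0],0.7],[[-100,0,-119],[0,0,0],0.7],[[-116,0,-138],[0,0,0],0.7],[[-116,0,-138],[0,0,0],0.7]]'

```text
time: 6.6
ee_pos: [0.4943, -0.2213, 0.2306]
tcp_rot: [179.3, 40.2, 114.2]
wrist_force: [0.6, -0.0, -0.7]
opening: 0.0377
grasp_force: 45.4
```

Run:
```python
from h import *
st()
P=sh(55,78,55)+[0,0,.0466+.004]
d=tool(40,29).as_matrix()[:,2]
w=P-d*.17; w[2]=max(w[2],.22)
print("way",w,"in shaker",RS.inv().apply(w-O)); to(w,40,29)
to([.50,-.02,.24],40,-15)
```

```text
{'time': 6.6, 'q': [-8.9251, -21.7887, -24.233, 62.106, -32.2505, 49.1329], 'ee_pos': [0.4943, -0.2213, 0.2306], 'tcp_rot': [179.2726, 40.2069, 114.2051], 'wrist_force': [0.5992, -0.0491, -0.7252], 'opening': 0.0377, 'grasp_force': 45.4352}
way [0.43671583 0.29390783 0.23582756] in shaker [-0.05427389  0.078       0.23582756]
to [0.4367 0.2939 0.2358] shift [373.5, 162.8, -320.5] | 518.0 turn [-60.44, 0.62, -72.42] | 94.3
to [ 0.5  -0.02  0.24] shift [132.4, 89.3, -123.1] | 202.0 turn [-32.02, 0.44, -38.83] | 50.3
```

play_rows --increments '[[[15,6.5,-13],[-2.4,0,-2.9],0.7],[[37,16,-32],[-6,0.1,-7.2],0.7],[[67,29,-58],[-10.9,0.1,-13],0.7],[[101,44,-87],[-16.3,0.2,-19.5],0.7],[[134,59,-115],[-21.8,0.2,-26],0.7],[[168,73,-144],[-27.2,0.3,-32.6],0.7],[[202,88,-173],[-32.6,0.3,-39.1],0.7],[[235,103,-202],[-38,0.4,-45.6],0.7],[[269,117,-231],[-43.5,0.5,-52.1],0.7],[[302,132,-260],[-49,0.5,-58.7],0.7],[[332,145,-285],[-53.8,0.6,-64.4],0.7],[[355,155,-305],[-57.4,0.6,-68.8],0.7],[[370,161,-317],[-59.8,0.6,-71.7],0.7],[[373.5,163,-320.5],[-60.4,0.6,-72.4],0.7],[[373.5,163,-320.5],[-60.4,0.6,-72.4],0.7],[[373.5,163,-320.5],[-60.4,0.6,-72.4],0.7],[[373.5,163,-320.5],[-60.4,0.6,-72.4],0.7]]'

```text
time: 8.3
ee_pos: [0.436, 0.2933, 0.2318]
tcp_rot: [179.8, 39.7, -151.3]
wrist_force: [0.2, 0.0, -1.8]
opening: 0.0376
grasp_force: 45.5
```

Run:
```python
from h import *
st()
P=sh(55,78,55)+[0,0,.0466+.004]; P2=P+[0,0,.05]
to(P2,40,29); to(P,40,29); to(P-[0,0,.005],40,29)
p,d=snap("scene","s3"); cv2.imwrite("pics/c4.png",cv2.resize(p[220:420,80:340,::-1],None,fx=3,fy=3,interpolation=cv2.INTER_CUBIC))
```

```text
{'time': 8.3, 'q': [36.2448, -37.0052, -35.221, 52.2863, -4.5818, 5.8044], 'ee_pos': [0.436, 0.2933, 0.2318], 'tcp_rot': [179.7765, 39.719, -151.286], 'wrist_force': [0.2387, 0.0118, -1.7501], 'opening': 0.0376, 'grasp_force': 45.4928}
to [0.5323 0.3469 0.1556] shift [-36.1, 0.3, 129.0] | 134.0 turn [0.04, -0.28, -0.22] | 0.4
to [0.5323 0.3469 0.1056] shift [-4.2, 0.1, 167.5] | 168.0 turn [0.04, -0.28, -0.22] | 0.4
to [0.5323 0.3469 0.1006] shift [-1.0, 0.1, 171.3] | 171.0 turn [0.04, -0.28, -0.22] | 0.4
```

View pics/c4.png

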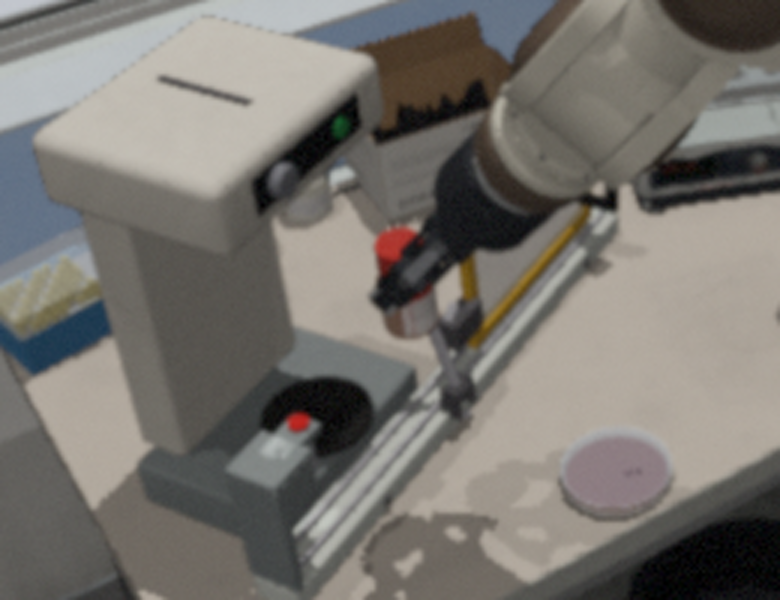

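The bottle is held in front of the plate, at crop (405,280). It looks parallel to the column edges, so upright. I'll check its offset in the hand numerically.

Run:
```python
from h import *
t=telemetry.get_obs()["ee_pos"]
im=cv2.imread("pics/s3.png"); p,d2=snap("top","t3")
for n,im in(("scene",im),("top",cv2.imread("pics/t3.png"))):
    hsv=cv2.cvtColor(im,cv2.COLOR_BGR2HSV); m=cv2.inRange(hsv,(0,140,70),(6,255,255))|cv2.inRange(hsv,(172,140,70),(180,255,255))
    print(n,"pred cap top",proj(n,t+[0,0,.0314]).round(1),"capbottom",proj(n,t+[0,0,.0114]).round(1),"base",proj(n,t-[0,0,.0466]).round(1))
    k,l,s,c=cv2.connectedComponentsWithStats(m)
    for i in range(1,k):
        if s[i,4]>15: print(c[i].round(1),s[i])
```

```text
scene pred cap top [213.3 298.9] capbottom [214.3 306.4] base [217.4 327.5]
[210.5 301.9] [205 296  14  15 113]
[179.  359.7] [176 357   7   7  39]
top pred cap top [176.6 273.2] capbottom [179.  273.7] base [185.4 275. ]
[185.7 135.7] [180 130  12  12 108]
[360.7 150. ] [357 147   8   7  42]
[206.6 241.3] [204 239   6   6  29]
[175.2 271.8] [169 266  13  13 140]
[155.9 271.8] [154 270   5   5  21]
```

Run:
```python
from h import *
P=sh(53,78,55)+[0,0,.0466]
for h in(.05,.02,.006,.002): to(P+[0,0,h],40,29)
```

```text
to [0.5305 0.3459 0.1516] shift [-31.7, 0.0, 130.9] | 135.0 turn [0.06, -0.26, -0.2] | 0.3
to [0.5305 0.3459 0.1216] shift [-12.6, -0.0, 154.0] | 155.0 turn [0.06, -0.26, -0.2] | 0.3
to [0.5305 0.3459 0.1076] shift [-3.6, -0.1, 164.8] | 165.0 turn [0.06, -0.26, -0.2] | 0.3
to [0.5305 0.3459 0.1036] shift [-1.1, -0.1, 167.8] | 168.0 turn [0.06, -0.26, -0.2] | 0.3
```

play_rows --increments '[[[-4,0,15],[0,0,0],0.7],[[-12,0,45],[0,0,0],0.7],[[-20,0,80],[0,0,0],0.7],[[-27,0,110],[0,0,0],0.7],[[-31.7,0,131],[0,-0.2,-0.2],0.7],[[-31.7,0,131],[0,-0.2,-0.2],0.7],[[-22,0,142.5],[0,-0.2,-0.2],0.7],[[-12.6,0,154],[0,-0.2,-0.2],0.7],[[-8,0,159.5],[0,-0.2,-0.2],0.7],[[-3.6,0,164.8],[0,-0.2,-0.2],0.7],[[-3.6,0,164.8],[0,-0.2,-0.2],0.7],[[-2.3,0,166.3],[0,-0.2,-0.2],0.7],[[-1,0,167.8],[0,-0.2,-0.2],0.7],[[-1,0,167.8],[0,-0.2,-0.2],0.7]]'

```text
time: 9.8
ee_pos: [0.5303, 0.3467, 0.1037]
tcp_rot: [179.9, 39.9, -150.9]
wrist_force: [-0.5, -0.4, -1.5]
opening: 0.0374
grasp_force: 45.6
```

Run:
```python
from h import *
st()
P=sh(53,78,55)+[0,0,.0466]
for h in(0,-.002): to(P+[0,0,h],40,29)
```

```text
{'time': 9.8, 'q': [34.6545, -17.9684, -37.6977, 30.4559, -3.5183, 4.2873], 'ee_pos': [0.5303, 0.3467, 0.1037], 'tcp_rot': [179.9356, 39.9441, -150.9306], 'wrist_force': [-0.506, -0.387, -1.4568], 'opening': 0.0374, 'grasp_force': 45.5963}
to [0.5305 0.3459 0.1016] shift [1.4, -0.8, 1.5] | 2.0 turn [0.11, -0.06, 0.05] | 0.1
to [0.5305 0.3459 0.0996] shift [2.7, -0.8, 3.0] | 4.0 turn [0.11, -0.06, 0.05] | 0.1
```

play_rows --increments '[[[0.6,0,0.8],[0,0,0],0.7],[[1.3,0,1.5],[0,0,0],0.7],[[1.9,0,2.3],[0,0,0],0.7],[[1.9,0,2.3],[0,0,0],0.7]]'

```text
time: 10.2
ee_pos: [0.5308, 0.347, 0.1017]
tcp_rot: [179.9, 40.0, -150.9]
wrist_force: [-1.8, -1.2, 4.0]
opening: 0.0377
grasp_force: 46.1
```

play_rows --increments '[[[0,0,0],[0,0,0],0.45],[[0,0,0],[0,0,0],0.4],[[0,0,0],[0,0,0],0.35],[[0,0,0],[0,0,0],0.3],[[0,0,0],[0,0,0],0.25],[[0,0,0],[0,0,0],0.25],[[0,0,0],[0,0,0],0.25],[[0,0,-8],[0,0,0],0.25],[[0,0,-20],[0,0,0],0.25],[[0,0,-40],[0,0,0],0.25],[[0,0,-70],[0,0,0],0.25],[[0,0,-110],[0,0,0],0.25],[[0,0,-150],[0,0,0],0.25],[[0,0,-190],[0,0,0],0.25],[[0,0,-190],[0,0,0],0.25]]'

```text
time: 11.7
ee_pos: [0.4228, 0.2869, 0.2538]
tcp_rot: [179.8, 40.5, -151.0]
wrist_force: [1.6, 0.8, 1.4]
opening: 0.0641
grasp_force: 0.0
```

Run:
```python
from h import *
st()
p,d=snap("scene","s4"); snap("top","t4"); c=p[220:420,80:340,::-1]
cv2.imwrite("pics/c5.png",cv2.resize(c,None,fx=3,fy=3,interpolation=cv2.INTER_CUBIC))
for n,f in(("scene","s4"),("top","t4")):
    im=cv2.imread(f"pics/{f}.png"); dd=np.load(f"pics/{f}.npy"); hsv=cv2.cvtColor(im,cv2.COLOR_BGR2HSV); m=cv2.inRange(hsv,(0,140,70),(6,255,255))|cv2.inRange(hsv,(172,140,70),(180,255,255))
    k,l,s,c=cv2.connectedComponentsWithStats(m)
    for i in range(1,k):
        if s[i,4]>15 and 140<c[i][0]<260 and c[i][1]>200: 
            z=dd[l==i]; print(n,c[i].round(1),s[i],atd(n,*c[i],np.median(z[z>0])).round(3),"z133:",RS.inv().apply(onz(n,*c[i],.133)-O).round(3))
    print("pred plate ctr",proj(n,sh(55,78,55)),"cap top",proj(n,sh(55,78,133)))
```

```text
{'time': 11.7, 'q': [36.6459, -39.5658, -34.4304, 54.875, -4.7834, 5.8097], 'ee_pos': [0.4228, 0.2869, 0.2538], 'tcp_rot': [179.841, 40.4952, -150.9767], 'wrist_force': [1.5684, 0.788, 1.373], 'opening': 0.0641, 'grasp_force': 0.0}
scene [179.7 337.8] [173 331  15  15 182] [0.523 0.352 0.125] z133: [0.042 0.094 0.133]
scene [183.7 349.4] [179 347  10   5  16] [0.513 0.351 0.095] z133: [0.011 0.122 0.133]
scene [178.7 359.9] [175 357   8   7  37] [0.445 0.388 0.136] z133: [0.001 0.154 0.133]
pred plate ctr [184.46616261 356.86076529] cap top [179.5436631  331.92528957]
top [206.5 241.1] [204 239   6   6  27] [0.533 0.249 0.144] z133: [ 0.011 -0.006  0.133]
top [155.9 271.8] [154 270   5   5  21] [0.448 0.39  0.137] z133: [0.003 0.157 0.133]
pred plate ctr [180.91794327 245.49509116] cap top [172.85938023 242.1679396 ]
```

View pics/c5.png

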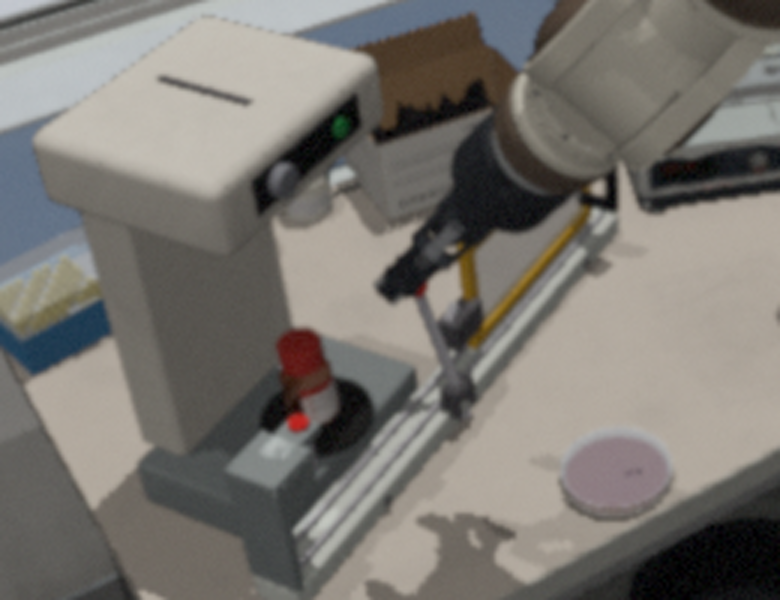

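The bottle stands upright on the plate: cap at crop (300,350), base about (318,415), and the plate is centred at about (317,415). The stay and guard are unmoved.

Run:
```python
from h import *
from scipy.optimize import least_squares
a=np.linspace(0,2*np.pi,60)
def bb(x,y):
    q=np.array([proj("scene",sh(x+17*np.cos(t),y+17*np.sin(t),z)) for t in a for z in(133,113)]); return np.r_[q.min(0),q.max(0)]
print("pred bbox 55,78:",bb(55,78).round(1)," measured 173,331,188,~350 ; 50,78:",bb(50,78).round(1),"55,73",bb(55,73).round(1))
k=lambda deg:(-20-104.5*np.sin(np.radians(deg-15)),-8,36+104.5*np.cos(np.radians(deg-15)))
p=np.array(k(0)); pre=sh(*(p+[-58,0,69])); to(pre,40,29); to(sh(*p),40,29,(pre,40,29))
for g in(8,16,24,32,40,48,56): to(sh(*k(g)),40,29,(sh(*p),40,29))
```

```text
pred bbox 55,78: [172.  327.1 188.2 343.5]  measured 173,331,188,~350 ; 50,78: [173.8 327.7 190.  344.1] 55,73 [173.4 325.8 189.5 342.1]
to [0.4813 0.2203 0.2059] shift [13.5, -86.6, 44.0] | 98.0 turn [0.14, 0.14, 0.04] | 0.2
to [0.532  0.2484 0.1369] shift [-0.1, -0.0, 90.1] | 90.0 turn [0.0, 0.0, 0.0] | 0.0
to [0.5195 0.2415 0.1397] shift [9.2, -0.0, -11.3] | 15.0 turn [0.0, 0.0, 0.0] | 0.0
to [0.5068 0.2344 0.1405] shift [19.8, 0.0, -21.3] | 29.0 turn [0.0, 0.0, 0.0] | 0.0
to [0.4941 0.2274 0.1392] shift [31.8, -0.0, -29.6] | 43.0 turn [0.0, 0.0, 0.0] | 0.0
to [0.4817 0.2205 0.1359] shift [44.8, 0.0, -36.3] | 58.0 turn [0.0, 0.0, 0.0] | 0.0
to [0.4698 0.2139 0.1307] shift [58.6, -0.0, -41.0] | 72.0 turn [0.0, 0.0, 0.0] | 0.0
to [0.4586 0.2077 0.1236] shift [72.9, 0.0, -43.8] | 85.0 turn [0.0, 0.0, 0.0] | 0.0
to [0.4484 0.2021 0.1149] shift [87.4, -0.0, -44.5] | 98.0 turn [0.0, 0.0, 0.0] | 0.0
```

Run:
```python
from h import *
from scipy.optimize import least_squares
for n,f in(("scene","s4"),):
    d=np.load(f"pics/{f}.npy"); Q=[]
    for v in range(310,370):
        for u in range(160,215):
            if d[v,u]>0: Q.append(RS.inv().apply(atd(n,u,v,d[v,u])-O)*1000)
    Q=np.array(Q)
    for lo,hi,r in((62,110,20),(115,128,17)):
        q=Q[(Q[:,2]>lo)&(Q[:,2]<hi)&(Q[:,0]>20)&(Q[:,0]<90)&(abs(Q[:,1]-78)<40)]
        s=least_squares(lambda p:np.hypot(q[:,0]-p[0],q[:,1]-p[1])-r,[60,78],loss="soft_l1",f_scale=2); print(lo,len(q),s.x,np.abs(s.fun).mean())
    q=Q[(Q[:,2]>129)&(abs(Q[:,0]-55)<30)&(abs(Q[:,1]-78)<30)]; print("top",len(q),q.mean(0) if len(q) else "",q.min(0),q.max(0))
    q=Q[(abs(Q[:,2]-55)<3)]; print("plate zone",len(q))
```

```text
Traceback (most recent call last):
  File "h.py", line 14, in atd
    o,d=ray(n,u,v); return o+d*dep
        ~~~^^^^^^^
  File "h.py", line 8, in ray
    c,f,M,t=cal(n); d=np.array([(u-c["cx"])/f,(v-c["cy"])/f]); s=d.copy()
            ~~~^^^
  File "h.py", line 5, in cal
    c=calibration(n); f=240/np.tan(np.radians(c["vertical_fov"])/2)
ValueError: time passes only in moves, steps and waits
```

play_rows --increments '[[[5,-30,15],[0,0,0],0.4],[[10,-60,30],[0,0,0],0.4],[[13.5,-86.5,44],[0,0,0],0.4],[[13.5,-86.5,44],[0,0,0],0.4],[[13.5,-86.5,44],[0,0,0],0.4]]'

```text
time: 12.3
ee_pos: [0.4814, 0.2196, 0.202]
tcp_rot: [179.9, 39.8, -151.1]
wrist_force: [-0.6, 0.4, -0.0]
opening: 0.0513
grasp_force: 0.0
```

```bash
sed -i 's/^def cal(n):/import functools\n@functools.lru_cache\ndef cal(n):/' h.py
python3 - <<'E'
from h import *
from scipy.optimize import least_squares
d=np.load("pics/s4.npy"); Q=np.array([RS.inv().apply(atd("scene",u,v,d[v,u])-O)*1000 for v in range(310,375) for u in range(155,215) if d[v,u]>0])
for lo,hi,r in((62,110,20),(115,128,17)):
    q=Q[(Q[:,2]>lo)&(Q[:,2]<hi)&(Q[:,0]>20)&(Q[:,0]<90)&(abs(Q[:,1]-78)<40)]
    s=least_squares(lambda p:np.hypot(q[:,0]-p[0],q[:,1]-p[1])-r,[60,78],loss="soft_l1",f_scale=2); print(lo,len(q),s.x,np.abs(s.fun).mean())
q=Q[(Q[:,2]>127)&(abs(Q[:,0]-55)<30)&(abs(Q[:,1]-78)<30)]; print("top",len(q),q.mean(0) if len(q) else "")
k=lambda deg:(-20-104.5*np.sin(np.radians(deg-15)),-8,36+104.5*np.cos(np.radians(deg-15)))
to(sh(*k(0)),40,29); st()
E
```

```text
62 264 [54.79166335 78.36252609] 1.6000201777509135
115 66 [54.81434425 79.75795255] 1.683797014085888
top 131 [ 53.77751747  81.79063575 130.27206391]
to [0.532  0.2484 0.1369] shift [-3.2, 0.5, 87.3] | 87.0 turn [0.06, -0.23, -0.04] | 0.2
{'time': 12.3, 'q': [22.365, -36.8263, -38.4521, 48.8, 4.3, -5.0654], 'ee_pos': [0.4814, 0.2196, 0.202], 'tcp_rot': [179.9018, 39.7689, -151.0575], 'wrist_force': [-0.5997, 0.4416, -0.0437], 'opening': 0.0513, 'grasp_force': 0.0}
```

play_rows --increments '[[[-1,0.5,25],[0,0,0],0.4],[[-2,0.5,50],[0,0,0],0.4],[[-3,0.5,70],[0,0,0],0.4],[[-3,0.5,82],[0,0,0],0.4],[[-3,0.5,88],[0,0,0],0.4],[[-3,0.5,88],[0,0,0],0.4]]'

```text
time: 12.9
ee_pos: [0.5322, 0.2499, 0.1377]
tcp_rot: [179.9, 39.9, -150.9]
wrist_force: [-0.3, 0.3, -0.2]
opening: 0.0515
grasp_force: 0.0
```

Run:
```python
from h import *
st(); to(sh(7,-8,137),40,29)
p,d=snap("scene","s5"); cv2.imwrite("pics/c6.png",cv2.resize(p[270:370,160:290,::-1],None,fx=6,fy=6,interpolation=cv2.INTER_CUBIC))
```

```text
{'time': 12.9, 'q': [23.4966, -26.5172, -39.6926, 37.0936, 3.6656, -4.3081], 'ee_pos': [0.5322, 0.2499, 0.1377], 'tcp_rot': [179.9244, 39.8718, -150.8979], 'wrist_force': [-0.2603, 0.2639, -0.1952], 'opening': 0.0515, 'grasp_force': 0.0}
to [0.532  0.2484 0.137 ] shift [1.1, -1.2, -0.1] | 2.0 turn [0.14, -0.13, 0.08] | 0.2
```

View pics/c6.png

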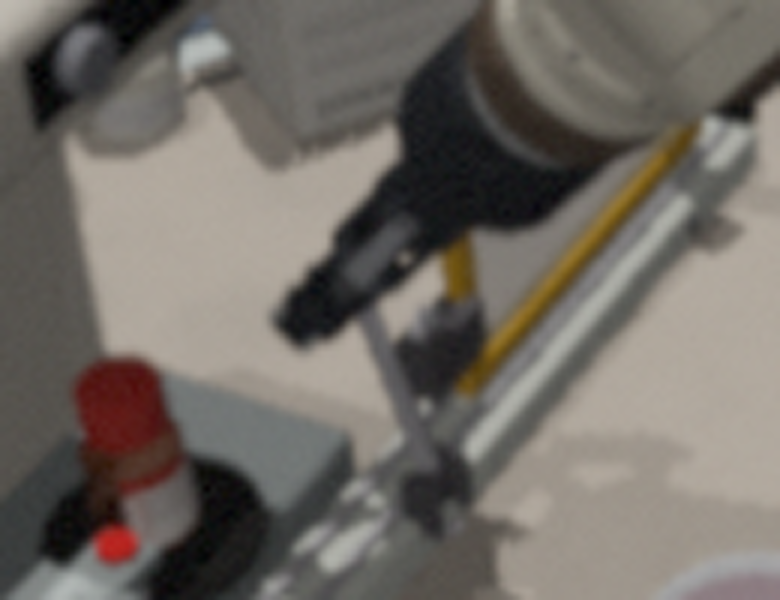

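The fingers straddle the knob, with the rod emerging at crop (375,315). They're clear of the guard and nose. Closing now.

play_rows --increments '[[[1,-1,0],[0,0,0],0.6],[[1,-1,0],[0,0,0],0.95],[[1,-1,0],[0,0,0],0.95],[[1,-1,0],[0,0,0],0.95],[[1,-1,0],[0,0,0],0.95],[[1,-1,0],[0,0,0],0.95],[[1,-1,0],[0,0,0],0.95]]' --grip_force 30

```text
time: 13.65
ee_pos: [0.5327, 0.2482, 0.1384]
tcp_rot: [180.0, 40.0, -150.9]
wrist_force: [-4.0, -3.1, 6.4]
opening: 0.0178
grasp_force: 29.3
```

play_rows --increments '[[[4.5,0,-5.7],[0,0,0],0.95],[[9.2,0,-11.3],[0,0,0],0.95],[[14.5,0,-16.5],[0,0,0],0.95],[[19.8,0,-21.3],[0,0,0],0.95],[[25.8,0,-25.6],[0,0,0],0.95],[[31.8,0,-29.6],[0,0,0],0.95],[[38.2,0,-33.1],[0,0,0],0.95],[[44.8,0,-36.3],[0,0,0],0.95],[[51.6,0,-38.8],[0,0,0],0.95],[[58.6,0,-41],[0,0,0],0.95],[[65.7,0,-42.6],[0,0,0],0.95],[[72.9,0,-43.8],[0,0,0],0.95],[[80,0,-44.3],[0,0,0],0.95],[[87.4,0,-44.5],[0,0,0],0.95],[[87.4,0,-44.5],[0,0,0],0.95]]'

```text
time: 15.15
ee_pos: [0.4481, 0.2013, 0.1145]
tcp_rot: [179.9, 39.9, -150.9]
wrist_force: [-0.6, 0.8, -0.6]
opening: 0.0042
grasp_force: 0.0
```

Run:
```python
from h import *
st(); k=lambda deg:(-20-104.5*np.sin(np.radians(deg-15)),-8,36+104.5*np.cos(np.radians(deg-15)))
to(sh(*k(56)),40,29)
for n in("scene","top"):
    p,d=snap(n,n+"6"); hsv=cv2.cvtColor(p,cv2.COLOR_RGB2HSV); m=cv2.inRange(hsv,(0,140,70),(6,255,255))|cv2.inRange(hsv,(172,140,70),(180,255,255))
    print(n,"pred",proj(n,sh(*k(56))).round(1),proj(n,sh(*k(0))).round(1))
    kk,l,s,c=cv2.connectedComponentsWithStats(m)
    for i in range(1,kk):
        if s[i,4]>4 and 140<c[i][0]<260 and c[i][1]>200: print(c[i].round(1),s[i])
```

```text
{'time': 15.15, 'q': [21.5633, -43.5071, -51.331, 42.5554, 4.8665, -5.7637], 'ee_pos': [0.4481, 0.2013, 0.1145], 'tcp_rot': [179.9273, 39.8695, -150.9454], 'wrist_force': [-0.639, 0.8311, -0.562], 'opening': 0.0042, 'grasp_force': 0.0}
to [0.4484 0.2021 0.1149] shift [-0.7, 0.5, 0.2] | 1.0 turn [0.11, -0.13, 0.04] | 0.2
scene pred [253.1 332.5] [217.6 314.4]
[218.3 314.7] [215 312   7   7  35]
[179.7 337.8] [173 331  15  15 184]
[183.9 349.3] [180 347   9   5  16]
[178.8 359.9] [176 357   7   7  36]
top pred [224.6 271.9] [207.4 241.9]
[206.6 241.3] [204 239   6   6  29]
[168.  244.8] [167 243   3   4   5]
[155.9 271.8] [154 270   5   5  21]
```

Run:
```python
from h import *
H=np.array([24.,-8,152]); pre=sh(*(H+[-58,0,69]))
to(pre,40,29); to(sh(*H),40,29,(pre,40,29))
k=lambda deg:np.array((-20-104.5*np.sin(np.radians(deg-15)),-8,36+104.5*np.cos(np.radians(deg-15))))
for g in range(0,57,6): to(sh(*(k(g)+[15.3,0,12.9])),40,29,(sh(*H),40,29))
```

```text
to [0.4961 0.2285 0.221 ] shift [-109.3, 0.5, -45.8] | 119.0 turn [0.1, -0.05, 0.05] | 0.1
to [0.5469 0.2566 0.152 ] shift [-0.1, -0.0, 90.1] | 90.0 turn [0.0, 0.0, 0.0] | 0.0
to [0.5454 0.2558 0.1498] shift [2.7, 0.0, 0.6] | 3.0 turn [0.0, 0.0, 0.0] | 0.0
to [0.5361 0.2506 0.1521] shift [9.4, 0.0, -8.0] | 12.0 turn [0.0, 0.0, 0.0] | 0.0
to [0.5266 0.2454 0.1533] shift [17.0, 0.0, -15.9] | 23.0 turn [0.0, 0.0, 0.0] | 0.0
to [0.517  0.2401 0.1533] shift [25.4, 0.0, -22.9] | 34.0 turn [0.0, 0.0, 0.0] | 0.0
to [0.5075 0.2348 0.1521] shift [34.4, 0.0, -29.0] | 45.0 turn [0.0, 0.0, 0.0] | 0.0
to [0.4981 0.2296 0.1498] shift [44.1, 0.0, -34.2] | 56.0 turn [0.0, 0.0, 0.0] | 0.0
to [0.489  0.2246 0.1465] shift [54.2, 0.0, -38.3] | 66.0 turn [0.0, 0.0, 0.0] | 0.0
to [0.4803 0.2197 0.142 ] shift [64.7, 0.0, -41.3] | 77.0 turn [0.0, 0.0, 0.0] | 0.0
to [0.472  0.2151 0.1365] shift [75.5, 0.0, -43.2] | 87.0 turn [0.0, 0.0, 0.0] | 0.0
to [0.4642 0.2108 0.1301] shift [86.4, 0.0, -44.0] | 97.0 turn [0.0, 0.0, 0.0] | 0.0
```

play_rows --increments '[[[-35,0,-15],[0,0,0],0.9],[[-75,0,-30],[0,0,0],0.9],[[-112,0.5,-46],[0,0,0],0.9],[[-112,0.5,-46],[0,0,0],0.9],[[-112,0.5,-46],[0,0,0],0.9],[[-112,0.5,-20],[0,0,0],0.9],[[-112,0.5,5],[0,0,0],0.9],[[-112,0.5,25],[0,0,0],0.9],[[-112,0.5,38],[0,0,0],0.9],[[-112,0.5,45],[0,0,0],0.9],[[-112,0.5,45],[0,0,0],0.9]]'

```text
time: 16.35
ee_pos: [0.5485, 0.2578, 0.1516]
tcp_rot: [179.9, 39.8, -150.9]
wrist_force: [0.2, 0.0, 1.4]
opening: 0.0088
grasp_force: 0.0
```

Run:
```python
from h import *
st(); to(sh(24,-8,152),40,29)
p,d=snap("scene","s7"); cv2.imwrite("pics/c7.png",cv2.resize(p[270:370,160:290,::-1],None,fx=6,fy=6,interpolation=cv2.INTER_CUBIC))
```

```text
{'time': 16.35, 'q': [23.6141, -23.8932, -36.4039, 37.7985, 3.5627, -4.1892], 'ee_pos': [0.5485, 0.2578, 0.1516], 'tcp_rot': [179.9226, 39.8239, -150.9386], 'wrist_force': [0.2396, 0.0291, 1.3701], 'opening': 0.0088, 'grasp_force': 0.0}
to [0.5469 0.2566 0.152 ] shift [1.3, -0.3, -1.6] | 2.0 turn [0.12, -0.18, 0.05] | 0.2
```

View pics/c7.png

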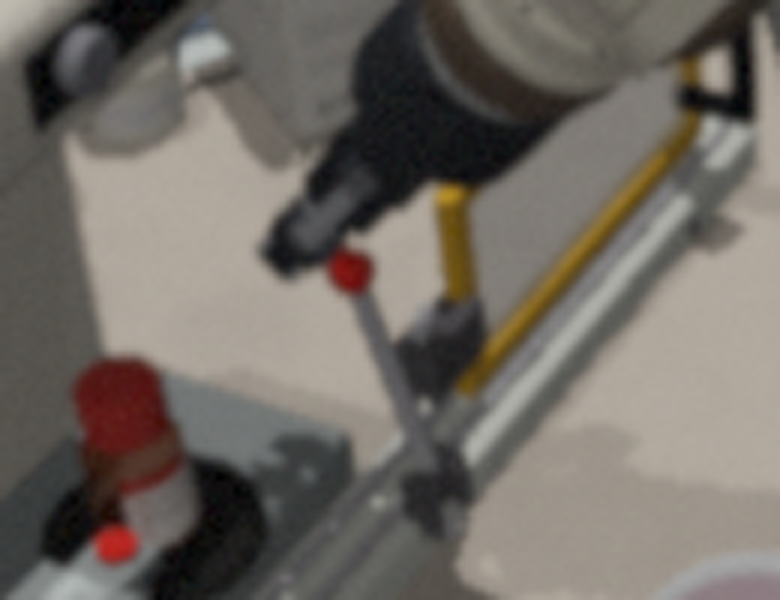

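The red knob (crop (350,270)) now sits just under and in front of the near-closed fingertips. I'll pull it forward along its arc.

play_rows --increments '[[[2,0,1],[0,0,0],0.9],[[4,0,0],[0,0,0],0.9],[[7,0,-3],[0,0,0],0.9],[[10.5,0,-7],[0,0,0],0.9],[[14,0,-11],[0,0,0],0.9],[[18,0,-15],[0,0,0],0.9],[[22,0,-18.5],[0,0,0],0.9],[[26.5,0,-22],[0,0,0],0.9]]'

```text
time: 17.2
ee_pos: [0.5195, 0.2416, 0.1556]
tcp_rot: [180.0, 40.2, -150.9]
wrist_force: [3.6, 2.2, 8.6]
opening: 0.0083
grasp_force: 4.3
```

```bash
cat > kn.py <<'E'
from h import *
st(); k=lambda deg:(-20-104.5*np.sin(np.radians(deg-15)),-8,36+104.5*np.cos(np.radians(deg-15)))
import sys
for n in("scene","top"):
    p,d=snap(n,n+sys.argv[1]); hsv=cv2.cvtColor(p,cv2.COLOR_RGB2HSV); m=cv2.inRange(hsv,(0,140,70),(6,255,255))|cv2.inRange(hsv,(172,140,70),(180,255,255))
    print(n,[(g,proj(n,sh(*k(g))).round(0).tolist()) for g in(0,15,30,45,60,69)])
    kk,l,s,c=cv2.connectedComponentsWithStats(m)
    print([(c[i].round(1).tolist(),int(s[i,4])) for i in range(1,kk) if s[i,4]>5 and 140<c[i][0]<290 and c[i][1]>200])
E
python3 kn.py 8
```

```text
{'time': 17.2, 'q': [23.1383, -29.6888, -39.8248, 39.8052, 3.8779, -4.5566], 'ee_pos': [0.5195, 0.2416, 0.1556], 'tcp_rot': [179.9647, 40.2145, -150.9038], 'wrist_force': [3.5907, 2.1953, 8.626], 'opening': 0.0083, 'grasp_force': 4.327}
scene [(0, [218.0, 314.0]), (15, [227.0, 316.0]), (30, [237.0, 320.0]), (45, [247.0, 327.0]), (60, [255.0, 335.0]), (69, [260.0, 340.0])]
[([228.0, 317.2], 24), ([179.7, 337.9], 182), ([183.9, 349.3], 15), ([178.7, 359.9], 37)]
top [(0, [207.0, 242.0]), (15, [211.0, 250.0]), (30, [216.0, 259.0]), (45, [221.0, 267.0]), (60, [226.0, 274.0]), (69, [228.0, 277.0])]
[([169.2, 243.6], 13), ([155.9, 271.8], 21)]
```

play_rows --increments '[[[4.5,0,-3.5],[0,0,0],0.9],[[9,0,-6.5],[0,0,0],0.9],[[14,0,-9.5],[0,0,0],0.9],[[18.7,0,-12],[0,0,0],0.9],[[24,0,-14],[0,0,0],0.9],[[29,0,-16],[0,0,0],0.9],[[34,0,-17.5],[0,0,0],0.9],[[39,0,-18.5],[0,0,0],0.9],[[44,0,-19.5],[0,0,0],0.9],[[44,0,-19.5],[0,0,0],0.9]]'

```text
time: 18.3
ee_pos: [0.4777, 0.2184, 0.1386]
tcp_rot: [179.9, 39.9, -150.9]
wrist_force: [-0.2, -0.3, 0.5]
opening: 0.0088
grasp_force: 0.0
```

```bash
python3 kn.py 9
```

```text
{'time': 18.3, 'q': [22.3667, -37.3808, -45.7712, 41.949, 4.3585, -5.1469], 'ee_pos': [0.4777, 0.2184, 0.1386], 'tcp_rot': [179.9244, 39.86, -150.9414], 'wrist_force': [-0.244, -0.2657, 0.469], 'opening': 0.0088, 'grasp_force': 0.0}
scene [(0, [218.0, 314.0]), (15, [227.0, 316.0]), (30, [237.0, 320.0]), (45, [247.0, 327.0]), (60, [255.0, 335.0]), (69, [260.0, 340.0])]
[([179.7, 337.8], 184), ([260.3, 340.4], 31), ([183.8, 349.4], 17), ([178.7, 359.9], 37)]
top [(0, [207.0, 242.0]), (15, [211.0, 250.0]), (30, [216.0, 259.0]), (45, [221.0, 267.0]), (60, [226.0, 274.0]), (69, [228.0, 277.0])]
[([168.1, 243.7], 7), ([155.9, 271.8], 21)]
```

The stay has snapped over (knob at scene (260,340), which matches the 69° stop). Next I'll measure the handle.

Run:
```python
from h import *
for n,f in(("scene","scene9"),("top","top9"),("scene","scene0")):
    d=np.load(f"pics/{f}.npy"); h0=proj(n,sh(-34,-257,90)).astype(int)
    Q=np.array([RS.inv().apply(atd(n,u,v,d[v,u])-O)*1000 for v in range(h0[1]-30,h0[1]+30) for u in range(h0[0]-40,h0[0]+40) if d[v,u]>0])
    q=Q[(Q[:,2]>66)&(Q[:,2]<112)&(Q[:,0]<-18)&(Q[:,0]>-60)&(Q[:,1]<-200)&(Q[:,1]>-320)]; print(f,len(q),q.mean(0).round(1) if len(q) else "",q.min(0).round() if len(q) else "",q.max(0).round() if len(q) else "")
A=sh(-60,-8,250)
o=telemetry.get_obs()["ee_pos"]; to(o+[-.03,-.02,.1],40,29)
to(sh(-60,-150,260),20,29); to(sh(-37,-303,230),20,29)
to(sh(-37,-303,103),20,29,(sh(-37,-303,230),20,29))
```

```text
scene9 0   
top9 14 [ -36.6 -253.7   90.5] [ -39. -261.   66.] [ -31. -248.  109.]
scene0 76 [ -38.7 -253.2   87.5] [ -45. -262.   66.] [ -20. -244.  112.]
to [0.4483 0.1987 0.2394] shift [-36.6, -2.8, -99.8] | 106.0 turn [0.11, -0.08, 0.05] | 0.1
to [0.5422 0.0917 0.26  ] shift [-73.0, -142.0, -96.4] | 187.0 turn [0.1, 19.92, 0.07] | 19.9
to [ 0.6365 -0.0309  0.23  ] shift [-71.2, -295.0, -58.9] | 309.0 turn [0.1, 19.92, 0.07] | 19.9
to [ 0.6365 -0.0309  0.103 ] shift [43.4, -0.0, 119.3] | 127.0 turn [0.0, 0.0, 0.0] | 0.0
```

play_rows --increments '[[[-10,0,-30],[0,0,0],0.95],[[-25,0,-65],[0,0,0],1.0],[[-37,-3,-100],[0,0,0],1.0],[[-50,-50,-98],[0,6,0],1.0],[[-60,-90,-97],[0,12,0],1.0],[[-73,-142,-96],[0,20,0],1.0],[[-72.5,-190,-85],[0,20,0],1.0],[[-72,-235,-74],[0,20,0],1.0],[[-71.5,-275,-63],[0,20,0],1.0],[[-71,-295,-59],[0,20,0],1.0],[[-71,-295,-59],[0,20,0],1.0],[[-71,-295,-59],[0,20,0],1.0],[[-71,-295,-59],[0,20,0],1.0]]'

```text
time: 19.7
ee_pos: [0.6362, -0.0302, 0.2306]
tcp_rot: [180.0, 20.0, -150.9]
wrist_force: [0.0, 0.5, 0.7]
opening: 0.0001
grasp_force: 0.0
```

Run:
```python
from h import *
st(); to(sh(-37,-303,103),20,29)
```

```text
{'time': 19.7, 'q': [-7.6276, 0.4191, 0.7501, 74.1326, 11.8211, -35.0843], 'ee_pos': [0.6362, -0.0302, 0.2306], 'tcp_rot': [179.9612, 19.9593, -150.862], 'wrist_force': [0.044, 0.4973, 0.7103], 'opening': 0.0001, 'grasp_force': 0.0}
to [ 0.6365 -0.0309  0.103 ] shift [43.6, -0.9, 119.9] | 128.0 turn [0.09, -0.04, 0.13] | 0.2
```

play_rows --increments '[[[10,-1,28],[0,0,0.1],1.0],[[24,-1,66],[0,0,0.1],1.0],[[36,-1,99],[0,0,0.1],1.0],[[43.5,-1,120],[0,0,0.1],1.0],[[43.5,-1,120],[0,0,0.1],1.0],[[43.5,10,120],[0,0,0.1],1.0],[[43.5,18,120],[0,0,0.1],1.0],[[43.5,23,120],[0,0,0.1],1.0],[[43.5,28,120],[0,0,0.1],1.0],[[43.5,34,120],[0,0,0.1],1.0],[[43.5,40,120],[0,0,0.1],1.0]]'

```text
time: 20.8
ee_pos: [0.617, 0.0043, 0.103]
tcp_rot: [179.9, 20.0, -151.0]
wrist_force: [0.8, -1.0, 1.8]
opening: 0.0
grasp_force: 0.9
```

Run:
```python
from h import *
st(); o=telemetry.get_obs(); print("shaker",RS.inv().apply(o["ee_pos"]-O).round(4),"F",RS.inv().apply(o["wrist_force"]).round(2))
p,d=snap("scene","s10"); cv2.imwrite("pics/c8.png",cv2.resize(p[230:370,160:340,::-1],None,fx=4,fy=4,interpolation=cv2.INTER_CUBIC))
```

```text
{'time': 20.8, 'q': [-4.2448, -2.0819, -15.8841, 59.3166, 10.8331, -31.6283], 'ee_pos': [0.617, 0.0043, 0.103], 'tcp_rot': [179.9479, 19.9726, -151.0134], 'wrist_force': [0.7629, -1.0499, 1.8164], 'opening': 0.0, 'grasp_force': 0.925}
shaker [-0.037  -0.2626  0.103 ] F [ 0.16 -1.29  1.82]
```

View pics/c8.png

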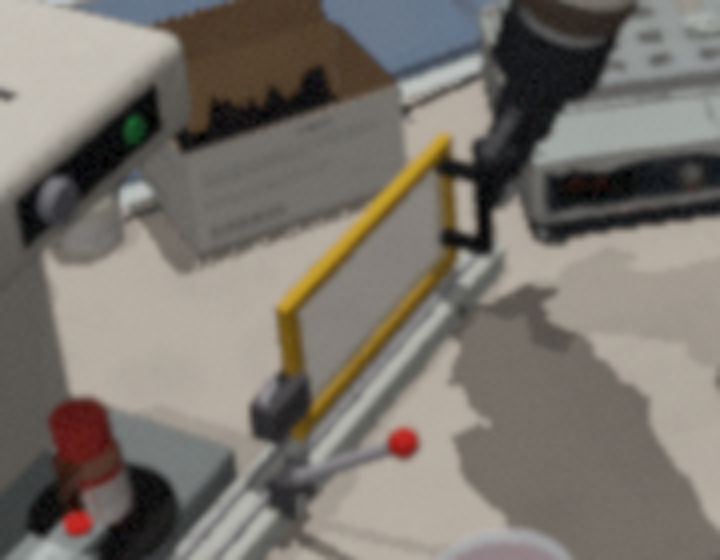

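The fingers are behind the handle bar (crop (485,190)). The guard has begun to slide, and the stay is folded to the front (knob at crop (403,442)). Continuing the push.

play_rows --increments '[[[0,6,0],[0,0,0],1.0],[[0,14,0],[0,0,0],1.0],[[0,24,0],[0,0,0],1.0],[[0,35,0],[0,0,0],1.0],[[0,46,0],[0,0,0],1.0],[[0,57,0],[0,0,0],1.0],[[0,68,0],[0,0,0],1.0],[[0,79,0],[0,0,0],1.0],[[0,90,0],[0,0,0],1.0],[[0,101,0],[0,0,0],1.0],[[0,112,0],[0,0,0],1.0],[[0,123,0],[0,0,0],1.0],[[0,134,0],[0,0,0],1.0],[[0,144,0],[0,0,0],1.0],[[0,153,0],[0,0,0],1.0],[[0,160,0],[0,0,0],1.0],[[0,166,0],[0,0,0],1.0],[[0,172,0],[0,0,0],1.0],[[0,176,0],[0,0,0],1.0],[[0,178,0],[0,0,0],1.0]]'

```text
time: 22.85
ee_pos: [0.5309, 0.1589, 0.1027]
tcp_rot: [-179.9, 19.9, -151.1]
wrist_force: [3.5, -9.5, 0.4]
opening: 0.0003
grasp_force: 6.1
```

Run:
```python
from h import *
st(); o=telemetry.get_obs(); print("shaker",RS.inv().apply(o["ee_pos"]-O).round(4),"F",RS.inv().apply(o["wrist_force"]).round(2))
```

```text
{'time': 22.85, 'q': [14.3311, -13.1639, -26.0024, 57.8225, 4.8594, -13.7628], 'ee_pos': [0.5309, 0.1589, 0.1027], 'tcp_rot': [-179.9301, 19.9174, -151.0654], 'wrist_force': [3.4522, -9.4819, 0.3809], 'opening': 0.0003, 'grasp_force': 6.1375}
shaker [-0.0373 -0.0858  0.1027] F [-1.58 -9.97  0.38]
```

play_rows --increments '[[[0,0,0],[0,0,0],1.0],[[0,0,0],[0,0,0],1.0]]'

```text
time: 23.05
ee_pos: [0.5308, 0.1591, 0.1027]
tcp_rot: [180.0, 19.9, -151.1]
wrist_force: [2.5, -5.6, -0.3]
opening: -0.0003
grasp_force: 3.6
```

Run:
```python
from h import *
o=telemetry.get_obs(); print("shaker",RS.inv().apply(o["ee_pos"]-O).round(4),"F",RS.inv().apply(o["wrist_force"]).round(2))
for n in("top","scene"):
    p,d=snap(n,n+"11"); hsv=cv2.cvtColor(p,cv2.COLOR_RGB2HSV); m=cv2.inRange(hsv,(18,90,70),(30,255,255)); v,u=np.nonzero(m&np.uint8((d>0)*255))
    Q=np.array([RS.inv().apply(atd(n,a,b,d[b,a])-O)*1000 for a,b in zip(u,v) if 130<a<300 and 190<b<400])
    q=Q[(abs(Q[:,0])<25)&(Q[:,2]>30)&(Q[:,2]<150)]; print(n,len(q),"y range",np.percentile(q[:,1],[0,2,98,100]).round(1))
    x=O
cv2.imwrite("pics/c9.png",cv2.resize(cv2.cvtColor(p,cv2.COLOR_RGB2BGR)[270:420,120:300],None,fx=4,fy=4,interpolation=cv2.INTER_CUBIC))
```

```text
shaker [-0.0373 -0.0855  0.1027] F [-0.55 -6.07 -0.27]
top 405 y range [-77.6 -76.1 125.6 130.3]
scene 864 y range [-76.8 -70.7 131.1 148.5]
```

View pics/c9.png

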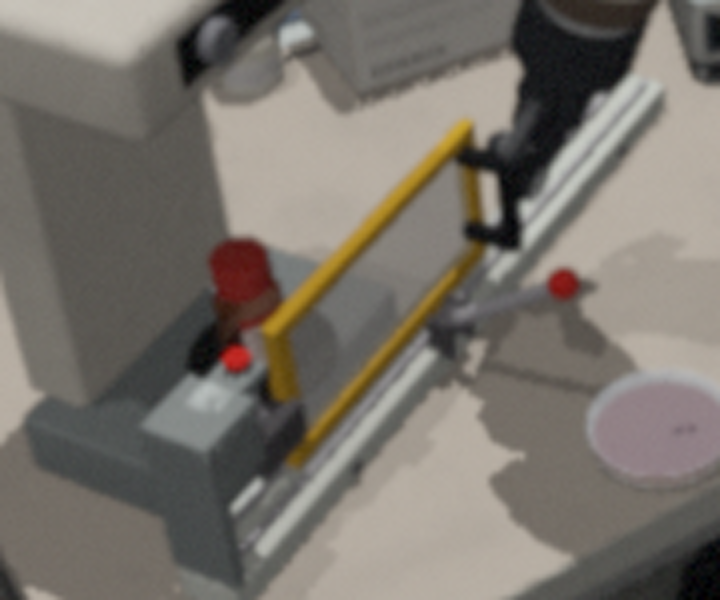

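The guard is nearly closed, with its nose just reaching the post (crop (285,435)). Roughly 30 mm remain, so I'll push slowly.

play_rows --increments '[[[0,2,0],[0,0,0],1.0],[[0,4,0],[0,0,0],1.0],[[0,6,0],[0,0,0],1.0],[[0,8,0],[0,0,0],1.0],[[0,10,0],[0,0,0],1.0],[[0,12,0],[0,0,0],1.0],[[0,14,0],[0,0,0],1.0],[[0,16,0],[0,0,0],1.0],[[0,18,0],[0,0,0],1.0],[[0,18,0],[0,0,0],1.0]]'

```text
time: 24.15
ee_pos: [0.522, 0.175, 0.1028]
tcp_rot: [180.0, 19.9, -151.1]
wrist_force: [0.6, -4.1, 0.8]
opening: 0.0001
grasp_force: 2.6
```

```bash
cat > g.py <<'E'
from h import *
import sys
o=telemetry.get_obs(); print("shaker",RS.inv().apply(o["ee_pos"]-O).round(4),"F",RS.inv().apply(o["wrist_force"]).round(2))
for n in("top","scene"):
    p,d=snap(n,n+sys.argv[1]); hsv=cv2.cvtColor(p,cv2.COLOR_RGB2HSV); m=cv2.inRange(hsv,(18,90,70),(30,255,255)); v,u=np.nonzero(m&np.uint8((d>0)*255))
    Q=np.array([RS.inv().apply(atd(n,a,b,d[b,a])-O)*1000 for a,b in zip(u,v) if 130<a<300 and 190<b<400])
    q=Q[(abs(Q[:,0])<25)&(Q[:,2]>30)&(Q[:,2]<150)]; print(n,len(q),"guard y",np.percentile(q[:,1],[0,2,98,100]).round(1))
    m=cv2.inRange(hsv,(0,140,70),(6,255,255))|cv2.inRange(hsv,(172,140,70),(180,255,255)); kk,l,s,c=cv2.connectedComponentsWithStats(m)
    print([(c[i].round(1).tolist(),int(s[i,4])) for i in range(1,kk) if s[i,4]>8 and 140<c[i][0]<290 and c[i][1]>200])
E
python3 g.py 12
```

```text
shaker [-0.0373 -0.0673  0.1028] F [-1.5  -3.89  0.79]
top 408 guard y [-59.1 -57.4 143.  149.1]
[([155.9, 271.8], 21)]
scene 836 guard y [-59.7 -54.6 148.5 158.9]
[([179.6, 337.9], 184), ([260.3, 340.7], 35), ([181.7, 350.2], 11), ([178.7, 360.2], 32)]
```

play_rows --increments '[[[0,1.5,0],[0,0,0],1.0],[[0,3,0],[0,0,0],1.0],[[0,4.5,0],[0,0,0],1.0],[[0,6,0],[0,0,0],1.0],[[0,7.5,0],[0,0,0],1.0],[[0,9,0],[0,0,0],1.0],[[0,10,0],[0,0,0],1.0],[[0,10,0],[0,0,0],1.0]]'

```text
time: 25.05
ee_pos: [0.5208, 0.1768, 0.1031]
tcp_rot: [-179.1, 19.9, -151.4]
wrist_force: [23.2, -45.9, -2.0]
opening: -0.0001
grasp_force: 25.6
```

```bash
python3 g.py 13
```

```text
shaker [-0.0375 -0.0652  0.1031] F [ -1.96 -51.41  -2.01]
top 407 guard y [-58.6 -56.8 143.4 148.7]
[([170.4, 243.6], 17), ([155.9, 271.8], 21)]
scene 843 guard y [-60.1 -52.8 149.5 157.9]
[([179.6, 337.9], 185), ([260.1, 340.6], 35), ([182.3, 350.0], 11), ([178.5, 360.2], 33)]
```

play_rows --increments '[[[0,-5,0],[0,0,0],1.0],[[0,-10,0],[0,0,0],1.0],[[0,-16,0],[0,0,0],1.0],[[0,-20,0],[0,0,0],1.0],[[0,-20,0],[0,0,0],1.0]]'

```text
time: 25.65
ee_pos: [0.5266, 0.1667, 0.1025]
tcp_rot: [179.9, 19.9, -151.0]
wrist_force: [-0.6, -0.1, 0.1]
opening: -0.0001
grasp_force: 0.0
```

```bash
python3 g.py 14
python3 - <<'E'
import cv2
p=cv2.imread("pics/scene14.png"); cv2.imwrite("pics/c10.png",cv2.resize(p[300:420,130:290],None,fx=5,fy=5,interpolation=cv2.INTER_CUBIC))
E
```

```text
shaker [-0.0373 -0.0768  0.1025] F [-0.61  0.2   0.08]
top 413 guard y [-62.8 -60.7 139.5 146.6]
[([155.9, 271.8], 21)]
scene 855 guard y [-62.8 -56.3 146.5 160.3]
[([179.7, 338.0], 187), ([260.2, 340.8], 37), ([182.0, 350.1], 10), ([178.8, 360.0], 35)]
```

View pics/c10.png

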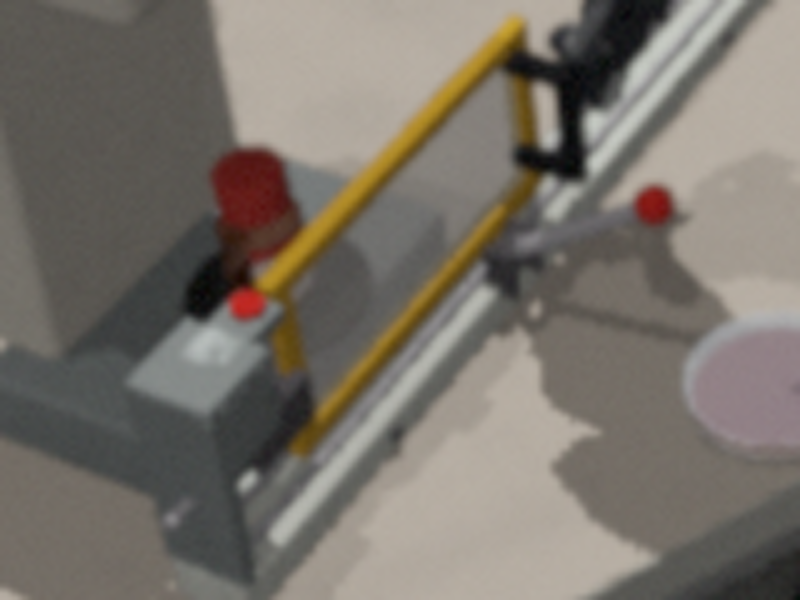

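The guard settled about 4 mm back from the hard stop and isn't following the tool, so it looks latched at 0.221. I'll retreat clear and verify.

play_rows --increments '[[[0,-15,0],[0,0,0],1.0],[[0,-30,0],[0,0,0],1.0],[[-5,-40,-30],[0,0,0],1.0],[[-20,-45,-80],[0,0,0],1.0],[[-30,-50,-120],[0,0,0],1.0],[[-30,-50,-150],[0,0,0],1.0],[[-30,-50,-150],[0,0,0],1.0],[[-30,-50,-150],[0,0,0],1.0],[[-30,-50,-150],[0,0,0],1.0],[[-30,-50,-150],[0,0,0],1.0]]'

```text
time: 26.75
ee_pos: [0.5306, 0.1119, 0.2522]
tcp_rot: [179.9, 19.8, -151.0]
wrist_force: [0.6, -0.6, -0.2]
opening: 0.0001
grasp_force: 0.0
```

```bash
python3 g.py 15
python3 - <<'E'
from h import *
for n in("scene","top"):
    a=cv2.imread(f"pics/{n}14.png").astype(int); b=cv2.imread(f"pics/{n}15.png").astype(int)
    print(n,"changed px in guard/plate area",(abs(a-b).max(2)[300:370,165:225]>50).sum() if n=="scene" else (abs(a-b).max(2)[225:290,140:200]>50).sum())
d=np.load("pics/scene15.npy"); Q=np.array([RS.inv().apply(atd("scene",u,v,d[v,u])-O)*1000 for v in range(310,375) for u in range(155,215) if d[v,u]>0])
q=Q[(Q[:,2]>115)&(abs(Q[:,0]-55)<30)&(abs(Q[:,1]-78)<30)]; print("cap",len(q),q.mean(0).round(1))
for u,v,z,nm in((326,271,.086,"green"),(420,278,.066,"yjar"),(370,295,.085,"beaker"),(242,296,.015,"petri"),(411,232,.048,"tape")):
    A=cv2.imread("pics/top0.png").astype(int);C=cv2.imread("pics/top15.png").astype(int); s=np.s_[v-18:v+18,u-18:u+18]; print(nm,(abs(A-C).max(2)[s]>60).sum())
E
```

```text
shaker [-0.0604 -0.1267  0.2522] F [ 0.24 -0.83 -0.21]
top 389 guard y [-62.2 -58.2 139.5 145.9]
[([168.9, 245.0], 9), ([155.9, 271.8], 21)]
scene 860 guard y [-66.5 -56.1 146.6 161.4]
[([179.7, 338.0], 186), ([260.3, 340.5], 34), ([182.3, 349.8], 13), ([178.8, 360.0], 35)]
scene changed px in guard/plate area 0
top changed px in guard/plate area 5
cap 185 [ 51.4  84.4 127.9]
green 0
yjar 0
beaker 0
petri 297
tape 0
```

Run:
```python
from h import *
for f in("scene0","scene15"):
    im=cv2.imread(f"pics/{f}.png"); hsv=cv2.cvtColor(im,cv2.COLOR_BGR2HSV)[355:400,260:312]; m=cv2.inRange(hsv,(140,25,60),(179,120,255)); v,u=np.nonzero(m); print(f,len(u),u.min()+260,u.max()+260,v.min()+355,v.max()+355)
```

```text
scene0 544 269 301 366 389
scene15 527 269 300 367 388
```

The petri dish hasn't moved. The guard is still latched, the bottle is centred and upright, the stay is over, and the arm is clear, so I'm handing in.

```bash
python3 -c "
from workcell import workorder
print(workorder.job_done())"
```

```text
the job is handed in; nothing more can be done
None
```

I handed the job in at about 27 s: the red-capped bottle stands centred on the plate, the stay is snapped over, and the guard is shut and holding with the arm clear. The fingers briefly pushed the guard handle at about 51 N against its hard stop, over the stated 15 N.

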